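# Find the soft push-catch for the light cabinet door

### The job

Two push-catches stand nose up on the metal plate, one with a soft spring and one with a spring about three times stiffer; they look alike. Press down the white nose of the left-hand catch (left as the robot sees it), hold it in for a moment and let go, then do the same with the right-hand one, and feel which is softer. Then put the softer catch upright in the red tray, leave the stiffer one standing on the plate, and do not disturb the cork block or the jar.

Things in the scene. Friction and masses are not known exactly. Their poses are not given: they have to be found in the camera images.
- catch_left_center (a point): centre of the catch on the plate's left half, 28 mm above its underside and 28 mm below the nose's tip: dark grey block 36 x 32 mm, 44 mm tall, on a steel foot 64 x 32 x 4.5 mm (ears along its own x; z is up), holding a black cartridge whose round white sprung nose, 18 mm across, is the top; 56 mm tall in all, 175 g. Grasp across the 32 mm, along its own y.
- catch_right_center (a point): the same for the catch on the plate's right half; both look alike, and which has the soft spring changes from start to start. A nose goes in 10 mm. The soft spring needs about 1 N to start, 2.3 N at 5 mm, 4 N fully in; the stiff one about 2 N, 7 N and 12 N. The spring cartridge stands loose in its block: keep the catch upright.
- plate: fixed aluminium plate, 140 mm along its x, 270 mm along its y, 8 mm thick, lying on the bench; origin at the centre of its underside. One catch stands on its left half (+y) and one on its right half (-y), about 140 mm apart, each turned up to 0.35 rad from the plate.
- tray_in (a point): centre of the inner floor of the red open tray, fixed to the bench: 150 x 150 mm outside, walls 4 mm thick, 24 mm high outside; the floor is 4 mm thick (this point is 4 mm above the bench). It is left or right of the plate.
- block: cork sanding block, a bystander: 65 x 105 x 36 mm, loose; origin at the centre of its underside.
- jar: filler jar with a white lid, a bystander: 68 mm across, 60 mm tall, loose, beyond the plate; origin at the centre of its underside.
There are look-alikes about, which are no part of the job. What is shaped like the part that bears catch_left_center but blue is not meant.

How it is judged:
On the way, in this order (a step that is already met when the one before it is completed fails the run):
1. the nose of the catch on the left half of the plate is pressed in by at least 1.5 mm while the catch stands on the plate (z of catch_left_center in the frame of plate between 0.03 and 0.045 m and x of catch_left_center in the frame of plate between -0.075 and 0.075 m and y of catch_left_center in the frame of plate between -0.14 and 0.14 m and angle between catch_left_center's own z axis and vertical below 0.17 rad and ((distance between cart_soft_center and catch_left_center below 0.012 m and value of joint plunger_soft above 0.0015 m) or (distance between cart_stiff_center and catch_left_center below 0.012 m and value of joint plunger_stiff above 0.0015 m))), for 0.15 s.
2. then the nose of the catch on the right half of the plate is pressed in by at least 1.5 mm while the catch stands on the plate (z of catch_right_center in the frame of plate between 0.03 and 0.045 m and x of catch_right_center in the frame of plate between -0.075 and 0.075 m and y of catch_right_center in the frame of plate between -0.14 and 0.14 m and angle between catch_right_center's own z axis and vertical below 0.17 rad and ((distance between cart_soft_center and catch_right_center below 0.012 m and value of joint plunger_soft above 0.0015 m) or (distance between cart_stiff_center and catch_right_center below 0.012 m and value of joint plunger_stiff above 0.0015 m))), for 0.15 s.
At the end, for the whole second after the job is handed in: The softer catch stands upright (within 10 degrees) on the floor of the red tray, its centre within 65 mm of the tray's centre, released; the stiffer catch still stands upright (within 10 degrees) on the plate (((distance between cart_soft_center and catch_left_center below 0.012 m and horizontal distance between catch_left_center and tray_in below 0.065 m and z of catch_left_center in the frame of tray_in between 0.02 and 0.036 m and angle between each of catch_left_center, catch_right_center's own z axis and vertical below 0.17 rad and z of catch_right_center in the frame of plate between 0.03 and 0.045 m and x of catch_right_center in the frame of plate between -0.075 and 0.075 m and y of catch_right_center in the frame of plate between -0.14 and 0.14 m and distance between cart_stiff_center and catch_right_center below 0.012 m) or (distance between cart_soft_center and catch_right_center below 0.012 m and horizontal distance between catch_right_center and tray_in below 0.065 m and z of catch_right_center in the frame of tray_in between 0.02 and 0.036 m and angle between each of catch_right_center, catch_left_center's own z axis and vertical below 0.17 rad and z of catch_left_center in the frame of plate between 0.03 and 0.045 m and x of catch_left_center in the frame of plate between -0.075 and 0.075 m and y of catch_left_center in the frame of plate between -0.14 and 0.14 m and distance between cart_stiff_center and catch_left_center below 0.012 m))); the robot touches nothing.
It fails at once if the cork block is moved by more than 30 mm (distance of block from where it was at the start of the episode above 0.03 m).
It fails at once if the jar is moved by more than 30 mm (distance of jar from where it was at the start of the episode above 0.03 m).
It also fails if it takes over 61 s, if anything falls off the work surface, if the arm or the gripper's body presses on something with over 40 N, if the wrist force passes 120 N, or if a joint passes its speed limit or range.

### The arm

A 7-joint arm with a two-finger parallel gripper is mounted at the origin on the work surface. World frame = base frame: x ahead of the robot, y to its left, z up, the work surface at z = 0. Lengths are in m, angles in rad, forces in N, time in s.
With the tool pointing down it reaches from about 0.425 to 0.875 m from the base axis. Payload 4.7 kg.
Tool frame: the origin (TCP) lies on the centre line of the jaws, within the pads' length; the fingertips stand ahead of it and the grasp point (between the pads) lies 2 mm behind it (nose_length is the z of the fingertips in the tool frame, in m); z points along the fingers, y is the line along which they close (so a half turn about z gives the same grasp; the last joint's range is limited). The gripper opens to 87 mm and grips with 3 to 60 N. Pads are 19 mm wide; open, the fingers measure 117 mm over their backs; the gripper's body (75 mm by 190 mm) begins 51 mm behind the grasp point.
Start: joints at [1.318, 0.321, -0.07, 1.45, 0.023, 1.371, -0.057], TCP at [0.171, -0.627, 0.24] pointing down, gripper open.
Joint ranges: [-2.86, 2.86], [-0.3, 2.09], [-1.38, 1.24], [0.06, 2.45], [-1.56, 4.7], [0.09, 2.05], [-2.69, 2.69]. Speed limits (rad/s): [2.57, 2.57, 3.14, 3.14, 3.14, 3.14, 3.14].

### API

Orientations are given as a rotation vector (axis times angle).
In Python, from bench import * gives the robot as it stands.
- The arm moves only by the tool send_rows, never from a script. Its arguments are lists of equal length, an entry for each row: "xyz": the shift along the tool's x, y, z in mm, a list of three; "dr": the turn, a rotation vector about the tool's x, y, z in rad, a list of three. A call has exactly 10 rows; each row is the pose to reach, as a shift and turn from the pose commanded when the call began, along the tool's axes at that moment; what a row does not reach only later rows make up. A row lasts 1/12 s, in which the tool goes at most 41.7 mm and 7.16 degrees, less where a joint would pass 70% of its speed; a pose out of reach is approached as far as the arm can. A call with a gripper value outside its range is refused whole. "jaw" is the finger opening in mm, from 0 to 87, set as the call begins (left out, the last holds). The fingers move at their own pace and stop on an object; "grip_force" is the grip in N (left out, the last holds). Time passes only in rows, so rows that repeat a pose let the fingers close, or fill a call up. It gives the time, the measured TCP pose, the force, the opening and the grip force at its end, in the units of the state.
- get_state(): the state, without advancing time (a new reading comes with each control period).
- get_image(name): name is "side" or "top" or "wrist"; returns the picture (420x560x3 uint8, red, green, blue); there is no depth.
- calibration(name): a dict with "vfov" (degrees; the focal length in pixels is half the picture's height over the tangent of half this angle, whatever the lens; pixels are square), "cx", "cy" (the principal point, pixels), "rvec" (rotation vector, rad) and "tvec" (3), from world to camera coordinates, as OpenCV has them; the wrist camera has in their place "hand_eye" (4x4, takes a point from camera to tool coordinates, whose origin is the TCP and whose axes are the flange's). Camera axes: x right, y down, z forward; pixel columns grow to the right and rows downward; lengths in m; the calibration is good to about 2 mm. A picture is of the moment at which its call begins: read the wrist's pose just before it. calibration takes no time and is no camera call.
- close_job(): hands the job in; it is judged then, once.
The state is a dict: "time": time; "joint_positions": joint angles; "qd": joint speeds; "joint_torque": joint torques, N m; "position": TCP position; "tool_rot": TCP orientation; "ft_force": force on the tool from outside, world axes, zero at the start; "torque": the same for the moment, N m; "grip_width": opening from 0.0 (shut) to 1.0 (fully open); "grip_force": force on a finger pad.
Only numpy, scipy, OpenCV 4.12 (cv2) and the standard library are available. Lean on these libraries where they do the work, as an engineer would, in place of code of your own. Each camera call takes 0.05 s, during which the arm holds its last target. There are 200 camera calls.

## Working session

There is one attempt and no reset: what is moved stays moved. The work goes in short steps, Python scripts to look and compute and a tool call to move; the robot and the scene stay as the last step left them, time stands still between calls to the robot, and variables do not carry over. Pictures are saved under pics/ and viewed, at most 10 in all, crops included, and the job is handed in when it is done.

Besides the shell and the picture viewer there is one more tool, called after "Request:" by a JSON object that holds its "op" and its "data", one argument or row to a line. send_rows: Moves the arm, as the interface text tells. Its arguments: {"type":"object","properties":{"xyz":{"type":"array"},"dr":{"type":"array"},"jaw":{"type":"number"},"grip_force":{"type":"number"}},"required":["xyz","dr"]}

```bash
ls; mkdir -p pics
python3 - <<'E'
from bench import *
import cv2,numpy as np
s=get_state();print(s)
for n in("top","side"):
    im=get_image(n);cv2.imwrite(f"pics/{n}0.png",im[:,:,::-1]);print(n,calibration(n))
print(calibration("wrist"))
try: print(nose_length)
except Exception as e: print(e)
E
```

```text
pics
{'time': 0.0, 'joint_positions': array([ 1.3181318 ,  0.32180515, -0.07006939,  1.4516735 ,  0.02257128,
        1.37077342, -0.05690392]), 'qd': array([-0.00273978, -0.00167372,  0.00010434,  0.00109922, -0.00078474,
       -0.00034909,  0.00031513]), 'joint_torque': array([ 3.32552527e-04, -4.91289711e+01, -4.03802879e-01, -3.12531173e+01,
       -6.38128188e-02,  4.37797525e-02,  1.57414393e-04]), 'position': array([ 0.17116636, -0.62652594,  0.23847369]), 'tool_rot': array([-3.11185821e+00, -4.17555816e-01,  5.06051303e-04]), 'ft_force': array([ 0.87793496,  0.38259453, -0.15615781]), 'torque': array([-0.00758659, -0.01242039,  0.01150326]), 'grip_force': 0.0, 'grip_width': 1.0026650717330234}
top {'vfov': 55.26606682914752, 'cx': 280.760433587787, 'cy': 207.94530310750528, 'rvec': array([ 2.17479492, -2.17520301,  0.12490316]), 'tvec': array([0.00229733, 0.56315167, 0.84921551])}
side {'vfov': 42.22274146132962, 'cx': 285.2030328120575, 'cy': 214.13982702340493, 'rvec': array([ 1.07907532, -2.46618585,  0.98248317]), 'tvec': array([0.39686286, 0.34241671, 1.00507633])}
{'vfov': 64.53454404299121, 'cx': 279.3810063969453, 'cy': 210.83745112119536, 'hand_eye': array([[-3.87398742e-05, -9.62507525e-01, -2.71254977e-01,
         7.55534603e-02],
       [ 9.99999966e-01, -1.07748357e-04,  2.39511667e-04,
         6.42090653e-04],
       [-2.59759060e-04, -2.71254958e-01,  9.62507496e-01,
        -1.45092383e-01],
       [ 0.00000000e+00,  0.00000000e+00,  0.00000000e+00,
         1.00000000e+00]])}
0.017
```

View pics/top0.png

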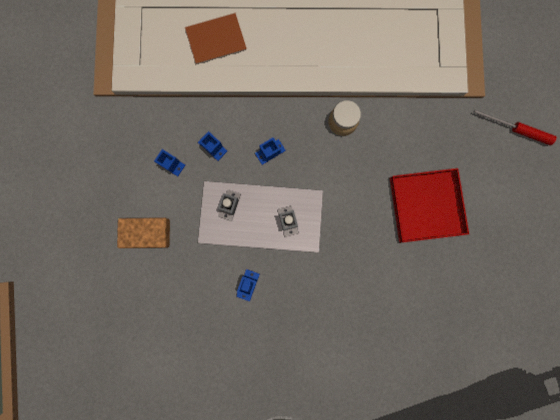

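View pics/side0.png

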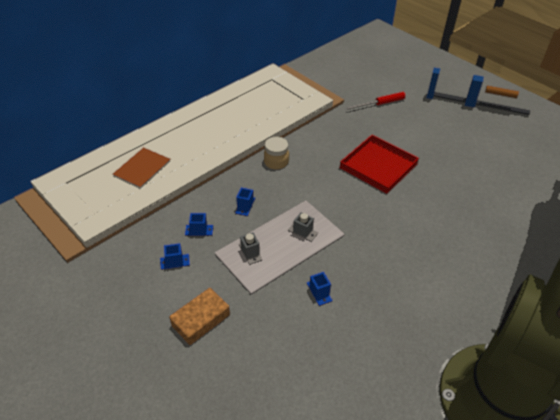

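Robot at the bottom of the top view, so left is +y. The grey catches with white noses are at (228,204) for the left one and (289,221) for the right one. The four blue ones at (170,162), (212,146), (270,150) and (248,285) are look-alikes, excluded by colour and not on the plate. Tray at (429,205), cork at (143,233), jar at (346,116). I'll confirm in an enlarged crop.

```bash
cat > h.py <<'E'
from bench import *
import cv2,numpy as np
from scipy.spatial.transform import Rotation as R
def cam(n):
    if n=="wrist":
        s=get_state();c=calibration(n);T=np.eye(4);T[:3,:3]=R.from_rotvec(s["tool_rot"]).as_matrix();T[:3,3]=s["position"]
        W=T@c["hand_eye"];Rw,o=W[:3,:3],W[:3,3]
    else:
        c=calibration(n);Rw=R.from_rotvec(c["rvec"]).as_matrix().T;o=-Rw@c["tvec"]
    return c,210/np.tan(np.radians(c["vfov"])/2),Rw,o
def ray(K,u,v,z):
    c,f,Rw,o=K
    d=Rw@np.array([(u-c["cx"])/f,(v-c["cy"])/f,1]);return o+d*(z-o[2])/d[2]
def delta(p,yaw):
    "shift mm in tool axes to p, and turn about tool z to bring tool y to world yaw (mod pi)"
    s=get_state();M=R.from_rotvec(s["tool_rot"]).as_matrix()
    y=M[:,1];a=np.arctan2(y[1],y[0]);d=(yaw-a+np.pi/2)%np.pi-np.pi/2
    tgt=np.array([[0]*3]*3,float);yy=np.array([np.cos(a+d),np.sin(a+d),0]);zz=np.array([0,0,-1.]);tgt=np.column_stack([np.cross(yy,zz),yy,zz])
    return np.round(M.T@(np.array(p)-s["position"])*1000,1),np.round(R.from_matrix(M.T@tgt).as_rotvec(),4),M
E
python3 - <<'E'
from h import *
im=cv2.imread("pics/top0.png");K=cam("top")
c=im[170:262,190:330];cv2.imwrite("pics/crop0.png",cv2.resize(c,None,fx=5.5,fy=5.5,interpolation=cv2.INTER_CUBIC))
for n,u,v,z in [("L",228,204,.064),("R",289,221,.064),("jar",346,116,.06),("cork",143,233,.036),("tray",429.5,206,.015)]: print(n,ray(K,u,v,z))
print([ray(K,u,v,.008)[:2] for u,v in[(203,182),(323,190),(321,252),(199,244)]])
for n,u,v in[("Lside",249,238),("Rside",304,216)]:print(n,ray(cam("side"),u,v,.064))
E
```

```text
L [0.56781475 0.11338525 0.064     ]
R [ 0.53207132 -0.01458962  0.064     ]
jar [ 0.76018416 -0.13887732  0.06      ]
cork [0.50818834 0.29817883 0.036     ]
tray [ 0.5690835  -0.33042232  0.015     ]
[array([0.6238783 , 0.17685623]), array([ 0.60598138, -0.09332507]), array([ 0.46706724, -0.08727333]), array([0.48492932, 0.18307212])]
Lside [0.56626978 0.12213743 0.064     ]
Rside [ 0.53258702 -0.01161675  0.064     ]
```

View pics/crop0.png

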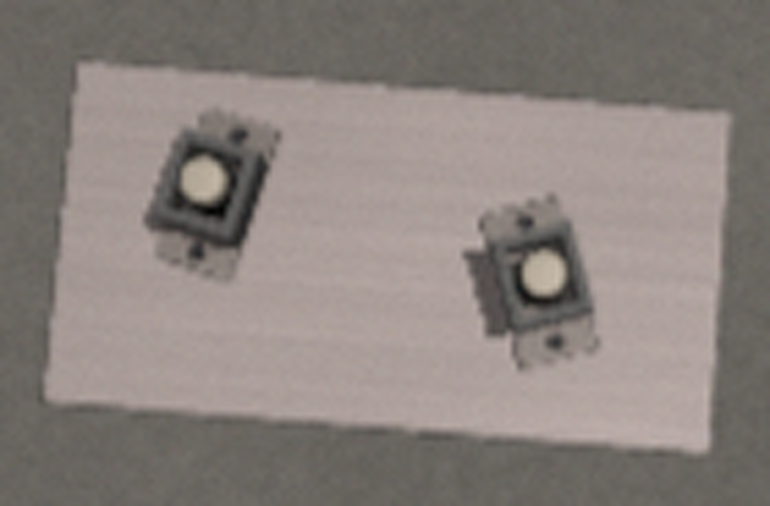

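The crop shows the two grey catches on the plate, both with white noses. In crop pixels the left one is at (204,180) and the right at (544,273); foot holes are at L (238,133)/(197,253) and R (525,222)/(557,342). Next I hover between them for the wrist view.

Run:
```python
from h import *
K=cam("top")
g=lambda x,y,z:ray(K,190+(x+.5)/5.5-.5,170+(y+.5)/5.5-.5,z)
print("L",g(204,180,.064),"R",g(544,273,.064))
for a,b in[((238,133),(197,253)),((525,222),(557,342))]:
    p,q=g(*a,.0125),g(*b,.0125);d=p-q;print(np.arctan2(d[1],d[0]),(p+q)/2)
for p in[(.45,-.35,.24),(.55,.05,.24)]:
    d=delta(p,-np.pi/2);print(d[:2])
```

```text
L [0.57136656 0.11619327 0.064     ] R [ 0.53579186 -0.01355274  0.064     ]
-0.31582487991180597 [0.57214078 0.11696329 0.0125    ]
0.25771598697157155 [ 0.53602549 -0.01396537  0.0125    ]
(array([ 341.8, -193.2,   -1.1]), array([-0.0018,  0.0003,  0.2669]))
(array([ 5.438e+02, -5.527e+02, -5.000e-01]), array([-0.0018,  0.0003,  0.2669]))
```

Request:
{"op": "send_rows", "data": {
  "xyz": [
    [34, -19, 0],
    [68, -38, 0],
    [102, -58, 0],
    [137, -77, 0],
    [171, -97, 0],
    [205, -116, 0],
    [240, -135, 0],
    [274, -154, 0],
    [308, -174, 0],
    [342, -193, 0]
  ],
  "dr": [
    [0, 0, 0.03],
    [0, 0, 0.06],
    [0, 0, 0.09],
    [0, 0, 0.12],
    [0, 0, 0.15],
    [0, 0, 0.18],
    [0, 0, 0.21],
    [0, 0, 0.24],
    [0, 0, 0.267],
    [0, 0, 0.267]
  ],
  "jaw": 0
}}

```text
time: 0.93
position: [0.4512, -0.3489, 0.2393]
tool_rot: [-3.142, 0.002, 0.001]
ft_force: [0.1, -0.4, 0.2]
grip_width: 0.326
grip_force: 0.0
```

Run:
```python
from h import *
print(get_state()["position"]);print(delta((.55,.05,.24),-np.pi/2)[:2])
```

```text
[ 0.45118477 -0.34889861  0.23929696]
(array([  98.3, -399. ,   -0.7]), array([-0.0001,  0.0005, -0.0014]))
```

Request:
{"op": "send_rows", "data": {
  "xyz": [
    [10, -40, 0],
    [20, -80, 0],
    [30, -120, 0],
    [40, -160, 0],
    [50, -200, 0],
    [60, -240, 0],
    [70, -280, 0],
    [80, -320, 0],
    [90, -360, 0],
    [98, -399, 0]
  ],
  "dr": [
    [0, 0, 0],
    [0, 0, 0],
    [0, 0, 0],
    [0, 0, 0],
    [0, 0, 0],
    [0, 0, 0],
    [0, 0, 0],
    [0, 0, 0],
    [0, 0, 0],
    [0, 0, 0]
  ]
}}

```text
time: 1.77
position: [0.5484, 0.0504, 0.2394]
tool_rot: [3.141, -0.0, 0.0]
ft_force: [0.7, -0.9, 0.0]
grip_width: 0.004
grip_force: 0.0
```

Run:
```python
from h import *
K=cam("wrist");im=get_image("wrist")[:,:,::-1];cv2.imwrite("pics/w1.png",im);print(get_state()["position"],get_state()["qd"].round(3))
hsv=cv2.cvtColor(im.copy(),cv2.COLOR_BGR2HSV)
c,f,Rw,o=K
for p in[(.571,.116,.064),(.536,-.0136,.064)]:
    q=Rw.T@(np.array(p)-o);print("pred px",f*q[0]/q[2]+c["cx"],f*q[1]/q[2]+c["cy"])
```

```text
[0.54865128 0.06118522 0.2397139 ] [ 0.028 -0.043  0.005  0.038 -0.052  0.026  0.189]
pred px 211.3544971388406 174.00561527268627
pred px 343.0059828273187 208.72781262277283
```

View pics/w1.png

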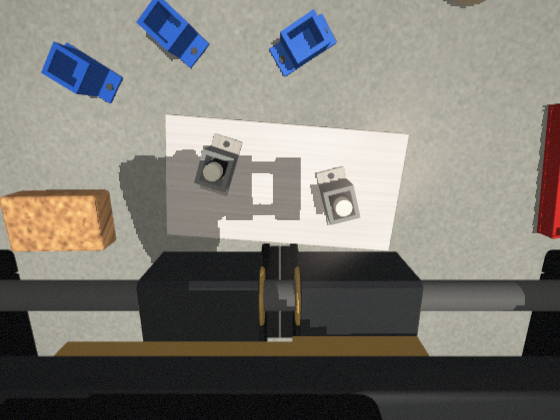

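The wrist view agrees with the top view: noses at L (213,172) and R (344,207), against predicted (211,174) and (343,209). Next I go above L with the jaws closed.

Run:
```python
from h import *
get_image("side")
print(get_state()["position"]);print(delta((.572,.115,.10),-np.pi/2)[:2])
```

```text
[0.54811114 0.05761037 0.23958503]
(array([ 24.5, -56.4, 139.9]), array([-0.0049, -0.0003,  0.0123]))
```

Request:
{"op": "send_rows", "data": {
  "xyz": [
    [5, -13, 15],
    [10, -26, 35],
    [15, -39, 60],
    [20, -52, 85],
    [23, -60, 110],
    [23, -65, 130],
    [23, -65, 139],
    [23, -65, 139],
    [23, -65, 139],
    [23, -65, 139]
  ],
  "dr": [
    [0, 0, 0],
    [0, 0, 0],
    [0, 0, 0],
    [0, 0, 0],
    [0, 0, 0],
    [0, 0, 0],
    [0, 0, 0],
    [0, 0, 0],
    [0, 0, 0],
    [0, 0, 0]
  ]
}}

```text
time: 2.7
position: [0.5725, 0.1126, 0.1019]
tool_rot: [3.141, -0.002, 0.003]
ft_force: [-0.4, 0.1, 0.3]
grip_width: 0.006
grip_force: 0.0
```

Run:
```python
from h import *
s=get_state();print(s["position"],s["ft_force"]);print(delta((.572,.115,.076),-np.pi/2)[:2])
```

```text
[0.57247609 0.11260976 0.10191648] [-0.41034729  0.0672978   0.32276028]
(array([-0.5, -2.4, 25.9]), array([ 0.0002, -0.0022, -0.0013]))
```

Request:
{"op": "send_rows", "data": {
  "xyz": [
    [0, -2, 8],
    [0, -2, 14],
    [0, -2, 18],
    [0, -2, 22],
    [0, -2, 26],
    [0, -2, 26],
    [0, -2, 26],
    [0, -2, 26],
    [0, -2, 26],
    [0, -2, 26]
  ],
  "dr": [
    [0, 0, 0],
    [0, 0, 0],
    [0, 0, 0],
    [0, 0, 0],
    [0, 0, 0],
    [0, 0, 0],
    [0, 0, 0],
    [0, 0, 0],
    [0, 0, 0],
    [0, 0, 0]
  ]
}}

```text
time: 3.53
position: [0.5716, 0.1152, 0.0748]
tool_rot: [3.141, -0.0, 0.0]
ft_force: [-1.2, 0.0, 2.9]
grip_width: 0.004
grip_force: 1.3
```

Run:
```python
from h import *
s=get_state();print(s["position"],s["ft_force"])
cv2.imwrite("pics/s1.png",get_image("side")[150:300,180:380,::-1]); s=get_state();print(s["position"],s["ft_force"])
```

```text
[0.57157818 0.11522351 0.0747917 ] [-1.19279017  0.0171459   2.85295696]
[0.57153942 0.11522873 0.07474217] [-0.49399772 -0.63898359  2.72901616]
```

Left reads about 2.8 N at about 6 mm, which looks soft. Next is the right one.

Request:
{"op": "send_rows", "data": {
  "xyz": [
    [0, 0, -10],
    [0, 0, -26],
    [-5, 20, -35],
    [-14, 52, -35],
    [-23, 84, -35],
    [-31, 115, -32],
    [-35, 129, -26],
    [-35, 129, -26],
    [-35, 129, -26],
    [-35, 129, -26]
  ],
  "dr": [
    [0, 0, 0],
    [0, 0, 0],
    [0, 0, 0],
    [0, 0, 0],
    [0, 0, 0],
    [0, 0, 0],
    [0, 0, 0],
    [0, 0, 0],
    [0, 0, 0],
    [0, 0, 0]
  ]
}}

```text
time: 4.42
position: [0.5369, -0.0122, 0.1011]
tool_rot: [-3.141, -0.002, -0.002]
ft_force: [0.1, 0.2, 0.7]
grip_width: 0.005
grip_force: 0.0
```

Run:
```python
from h import *
s=get_state();print(s["position"],s["ft_force"]);print(delta((.537,-.014,.075),-np.pi/2)[:2])
```

```text
[ 0.53690972 -0.012215    0.10107814] [0.09066836 0.1730422  0.67390067]
(array([ 0.1,  1.8, 26.1]), array([-0.001 , -0.001 ,  0.0011]))
```

Request:
{"op": "send_rows", "data": {
  "xyz": [
    [0, 0, 8],
    [0, 0, 14],
    [0, 0, 18],
    [0, 0, 22],
    [0, 0, 26],
    [0, 0, 26],
    [0, 0, 26],
    [0, 0, 26],
    [0, 0, 26],
    [0, 0, 26]
  ],
  "dr": [
    [0, 0, 0],
    [0, 0, 0],
    [0, 0, 0],
    [0, 0, 0],
    [0, 0, 0],
    [0, 0, 0],
    [0, 0, 0],
    [0, 0, 0],
    [0, 0, 0],
    [0, 0, 0]
  ]
}}

```text
time: 5.25
position: [0.537, -0.0129, 0.0755]
tool_rot: [-3.141, -0.001, -0.001]
ft_force: [-2.1, 1.5, 7.3]
grip_width: 0.005
grip_force: 4.0
```

Run:
```python
from h import *
s=get_state();print(s["position"],s["ft_force"])
get_image("side"); s=get_state();print(s["position"],s["ft_force"])
```

```text
[ 0.53697281 -0.01286636  0.07545782] [-2.11484478  1.49792333  7.26936496]
[ 0.53696044 -0.01288403  0.07543043] [-1.73725495  0.86461296  7.18601224]
```

Right reads about 7.2 N, so it is the stiff one; left is soft. Next I lift and go above the left one, turning to its yaw.

Request:
{"op": "send_rows", "data": {
  "xyz": [
    [0, 0, -10],
    [0, 0, -35],
    [5, -20, -60],
    [14, -52, -75],
    [23, -84, -75],
    [31, -115, -75],
    [35, -129, -75],
    [35, -129, -75],
    [35, -129, -75],
    [35, -129, -75]
  ],
  "dr": [
    [0, 0, 0],
    [0, 0, 0],
    [0, 0, 0.05],
    [0, 0, 0.12],
    [0, 0, 0.19],
    [0, 0, 0.26],
    [0, 0, 0.316],
    [0, 0, 0.316],
    [0, 0, 0.316],
    [0, 0, 0.316]
  ]
}}

```text
time: 6.13
position: [0.5713, 0.1139, 0.1491]
tool_rot: [3.101, -0.495, -0.001]
ft_force: [0.4, 0.2, -0.1]
grip_width: 0.005
grip_force: 0.0
```

Request:
{"op": "send_rows", "data": {
  "xyz": [
    [0, 0, 0],
    [0, 0, 0],
    [0, 0, 0],
    [0, 0, 0],
    [0, 0, 0],
    [0, 0, 0],
    [0, 0, 0],
    [0, 0, 0],
    [0, 0, 0],
    [0, 0, 0]
  ],
  "dr": [
    [0, 0, 0],
    [0, 0, 0],
    [0, 0, 0],
    [0, 0, 0],
    [0, 0, 0],
    [0, 0, 0],
    [0, 0, 0],
    [0, 0, 0],
    [0, 0, 0],
    [0, 0, 0]
  ],
  "jaw": 70
}}

```text
time: 6.97
position: [0.5714, 0.1153, 0.1495]
tool_rot: [3.102, -0.494, -0.0]
ft_force: [-0.3, -0.4, -0.7]
grip_width: 0.678
grip_force: 0.0
```

Run:
```python
from h import *
K=cam("wrist");im=get_image("wrist")[:,:,::-1].copy()
c,f,Rw,o=K
for p in[(.572,.1155,.064),(.537,-.014,.064)]:
    q=Rw.T@(np.array(p)-o);print("pred px",f*q[0]/q[2]+c["cx"],f*q[1]/q[2]+c["cy"])
cv2.imwrite("pics/w2.png",im)
print(get_state()["position"],delta((.572,.1155,.032),-np.pi/2-.316)[:2])
```

```text
pred px 279.1142139392038 224.38084208278602
pred px 464.36177664421643 215.1457488048294
[0.57144789 0.11532434 0.14949319] (array([  0.5,  -0.3, 117.5]), array([ 0.0001,  0.0001, -0.0001]))
```

View pics/w2.png

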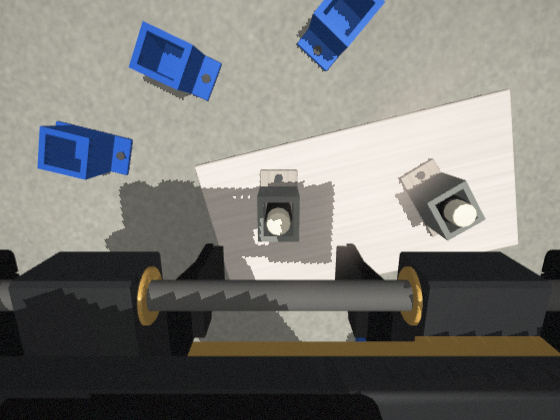

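The nose is at (278,222), matching the prediction, and the block's edges line up with the jaws. Descend and grip.

Request:
{"op": "send_rows", "data": {
  "xyz": [
    [0, 0, 15],
    [0, 0, 35],
    [0, 0, 55],
    [0, 0, 75],
    [0, 0, 92],
    [0, 0, 105],
    [0, 0, 112],
    [0, 0, 115],
    [0, 0, 115],
    [0, 0, 115]
  ],
  "dr": [
    [0, 0, 0],
    [0, 0, 0],
    [0, 0, 0],
    [0, 0, 0],
    [0, 0, 0],
    [0, 0, 0],
    [0, 0, 0],
    [0, 0, 0],
    [0, 0, 0],
    [0, 0, 0]
  ]
}}

```text
time: 7.85
position: [0.5721, 0.1155, 0.0353]
tool_rot: [-3.102, 0.494, -0.002]
ft_force: [1.0, -0.1, 0.5]
grip_width: 0.804
grip_force: 0.0
```

Request:
{"op": "send_rows", "data": {
  "xyz": [
    [0, 0, 0],
    [0, 0, 0],
    [0, 0, 0],
    [0, 0, 0],
    [0, 0, 0],
    [0, 0, 0],
    [0, 0, 0],
    [0, 0, 0],
    [0, 0, 0],
    [0, 0, 0]
  ],
  "dr": [
    [0, 0, 0],
    [0, 0, 0],
    [0, 0, 0],
    [0, 0, 0],
    [0, 0, 0],
    [0, 0, 0],
    [0, 0, 0],
    [0, 0, 0],
    [0, 0, 0],
    [0, 0, 0]
  ],
  "jaw": 25,
  "grip_force": 20
}}

```text
time: 8.68
position: [0.5715, 0.1154, 0.0346]
tool_rot: [-3.102, 0.494, -0.0]
ft_force: [-0.9, 0.7, 0.2]
grip_width: 0.365
grip_force: 20.0
```

Request:
{"op": "send_rows", "data": {
  "xyz": [
    [0, 0, -3],
    [0, 0, -8],
    [0, 0, -16],
    [0, 0, -28],
    [0, 0, -42],
    [0, 0, -57],
    [0, 0, -72],
    [0, 0, -85],
    [0, 0, -94],
    [0, 0, -100]
  ],
  "dr": [
    [0, 0, 0],
    [0, 0, 0],
    [0, 0, 0],
    [0, 0, 0],
    [0, 0, 0],
    [0, 0, 0],
    [0, 0, 0],
    [0, 0, 0],
    [0, 0, 0],
    [0, 0, 0]
  ]
}}

```text
time: 9.52
position: [0.5722, 0.1155, 0.1366]
tool_rot: [-3.102, 0.494, -0.004]
ft_force: [0.3, 0.3, -2.4]
grip_width: 0.37
grip_force: 20.0
```

Run:
```python
from h import *
im=get_image("top")[:,:,::-1].copy();K=cam("top")
m=cv2.inRange(im,(0,0,90),(50,50,255));n,l,st,ce=cv2.connectedComponentsWithStats(m);i=1+np.argmax(st[1:,4]);print(st[i],ce[i],ray(K,st[i][0]+st[i][2]/2,st[i][1]+st[i][3]/2,.015))
print(get_state()["position"],get_state()["grip_width"]);print(delta((.569,-.33,.135),-np.pi/2-.316)[:2])
```

```text
[ 393  169   76   73 4103] [427.64465026 205.3821594 ] [ 0.57020931 -0.33383497  0.015     ]
[0.57248821 0.11556434 0.1370746 ] 0.3666705666428585
(array([135.2, 424.6,   2. ]), array([-0.0011, -0.003 , -0.0002]))
```

Request:
{"op": "send_rows", "data": {
  "xyz": [
    [2, 5, 0],
    [5, 15, 0],
    [10, 32, 0],
    [17, 54, 0],
    [24, 77, 0],
    [32, 100, 0],
    [40, 125, 0],
    [48, 150, 0],
    [56, 175, 0],
    [64, 200, 0]
  ],
  "dr": [
    [0, 0, 0],
    [0, 0, 0],
    [0, 0, 0],
    [0, 0, 0],
    [0, 0, 0],
    [0, 0, 0],
    [0, 0, 0],
    [0, 0, 0],
    [0, 0, 0],
    [0, 0, 0]
  ]
}}

```text
time: 10.4
position: [0.5688, -0.0973, 0.1333]
tool_rot: [3.102, -0.496, -0.004]
ft_force: [-0.2, 0.1, -2.8]
grip_width: 0.364
grip_force: 20.0
```

Request:
{"op": "send_rows", "data": {
  "xyz": [
    [8, 25, 0],
    [16, 50, 0],
    [24, 75, 0],
    [32, 100, 0],
    [40, 125, 0],
    [48, 150, 0],
    [55, 175, 0],
    [62, 197, 0],
    [67, 214, 0],
    [71, 225, 0]
  ],
  "dr": [
    [0, 0, 0],
    [0, 0, 0],
    [0, 0, 0],
    [0, 0, 0],
    [0, 0, 0],
    [0, 0, 0],
    [0, 0, 0],
    [0, 0, 0],
    [0, 0, 0],
    [0, 0, 0]
  ]
}}

```text
time: 11.23
position: [0.5656, -0.3342, 0.1332]
tool_rot: [3.101, -0.5, -0.004]
ft_force: [-0.4, -0.2, -1.5]
grip_width: 0.366
grip_force: 20.0
```

Run:
```python
from h import *
cv2.imwrite("pics/w3.png",get_image("wrist")[:,:,::-1])
print(get_state()["position"],get_state()["grip_width"]);print(delta((.569,-.332,.032),-np.pi/2-.316)[:2])
```

```text
[ 0.56564733 -0.33604807  0.13337269] 0.36337929344090275
(array([  2. ,  -5.1, 101.4]), array([ 0.0022,  0.0012, -0.0055]))
```

View pics/w3.png

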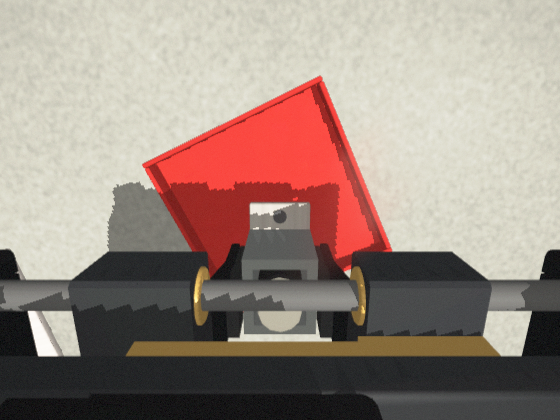

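The tray is under the catch. Its corners at (145,165) and (390,250) put its centre about 9 mm off along tool -y. Correct that and lower.

Request:
{"op": "send_rows", "data": {
  "xyz": [
    [2, -5, 12],
    [3, -7, 28],
    [3, -7, 45],
    [3, -7, 62],
    [3, -7, 77],
    [3, -7, 88],
    [3, -7, 94],
    [3, -7, 97],
    [3, -7, 98],
    [3, -7, 98]
  ],
  "dr": [
    [0, 0, 0],
    [0, 0, 0],
    [0, 0, 0],
    [0, 0, 0],
    [0, 0, 0],
    [0, 0, 0],
    [0, 0, 0],
    [0, 0, 0],
    [0, 0, 0],
    [0, 0, 0]
  ]
}}

```text
time: 12.12
position: [0.5731, -0.3247, 0.037]
tool_rot: [3.102, -0.494, 0.001]
ft_force: [-0.3, 0.1, -1.6]
grip_width: 0.366
grip_force: 20.0
```

Request:
{"op": "send_rows", "data": {
  "xyz": [
    [0, 0, 0],
    [0, 0, 0],
    [0, 0, 0],
    [0, 0, 0],
    [0, 0, 0],
    [0, 0, 0],
    [0, 0, 0],
    [0, 0, 0],
    [0, 0, 0],
    [0, 0, 0]
  ],
  "dr": [
    [0, 0, 0],
    [0, 0, 0],
    [0, 0, 0],
    [0, 0, 0],
    [0, 0, 0],
    [0, 0, 0],
    [0, 0, 0],
    [0, 0, 0],
    [0, 0, 0],
    [0, 0, 0]
  ]
}}

```text
time: 12.95
position: [0.5726, -0.3249, 0.0365]
tool_rot: [3.102, -0.495, -0.0]
ft_force: [0.1, 0.1, -2.0]
grip_width: 0.366
grip_force: 20.0
```

Still 2 N hanging and about 6 mm to go.

Request:
{"op": "send_rows", "data": {
  "xyz": [
    [0, 0, 1],
    [0, 0, 2],
    [0, 0, 3],
    [0, 0, 4],
    [0, 0, 5],
    [0, 0, 5.5],
    [0, 0, 6],
    [0, 0, 6],
    [0, 0, 6],
    [0, 0, 6]
  ],
  "dr": [
    [0, 0, 0],
    [0, 0, 0],
    [0, 0, 0],
    [0, 0, 0],
    [0, 0, 0],
    [0, 0, 0],
    [0, 0, 0],
    [0, 0, 0],
    [0, 0, 0],
    [0, 0, 0]
  ]
}}

```text
time: 13.78
position: [0.5726, -0.3249, 0.0306]
tool_rot: [3.102, -0.495, 0.0]
ft_force: [-0.1, -0.0, -0.6]
grip_width: 0.365
grip_force: 20.0
```

Request:
{"op": "send_rows", "data": {
  "xyz": [
    [0, 0, 0.4],
    [0, 0, 0.4],
    [0, 0, 0.4],
    [0, 0, 0.4],
    [0, 0, 0.4],
    [0, 0, 0.4],
    [0, 0, 0.4],
    [0, 0, 0.4],
    [0, 0, 0.4],
    [0, 0, 0.4]
  ],
  "dr": [
    [0, 0, 0],
    [0, 0, 0],
    [0, 0, 0],
    [0, 0, 0],
    [0, 0, 0],
    [0, 0, 0],
    [0, 0, 0],
    [0, 0, 0],
    [0, 0, 0],
    [0, 0, 0]
  ],
  "jaw": 55
}}

```text
time: 14.62
position: [0.5726, -0.3249, 0.0301]
tool_rot: [3.102, -0.495, -0.0]
ft_force: [0.1, -0.3, 0.2]
grip_width: 0.634
grip_force: 0.0
```

Request:
{"op": "send_rows", "data": {
  "xyz": [
    [0, 0, 0],
    [0, 0, -5],
    [0, 0, -15],
    [0, 0, -30],
    [0, 0, -45],
    [0, 0, -60],
    [0, 0, -80],
    [0, 0, -100],
    [0, 0, -115],
    [0, 0, -120]
  ],
  "dr": [
    [0, 0, 0],
    [0, 0, 0],
    [0, 0, 0],
    [0, 0, 0],
    [0, 0, 0],
    [0, 0, 0],
    [0, 0, 0],
    [0, 0, 0],
    [0, 0, 0],
    [0, 0, 0]
  ]
}}

```text
time: 15.45
position: [0.5744, -0.3256, 0.1545]
tool_rot: [3.1, -0.494, 0.009]
ft_force: [0.7, -1.6, 0.2]
grip_width: 0.629
grip_force: 0.0
```

Run:
```python
from h import *
s=get_state();print(s["position"],s["grip_width"])
a=get_image("side")[100:320,150:450,::-1];b=get_image("wrist")[:,:,::-1]
cv2.imwrite("pics/end.png",np.hstack([cv2.resize(a,(420,308)),cv2.resize(b,(380,308))]))
```

```text
[ 0.57441957 -0.3255644   0.15451487] 0.6294769043290938
```

View pics/end.png

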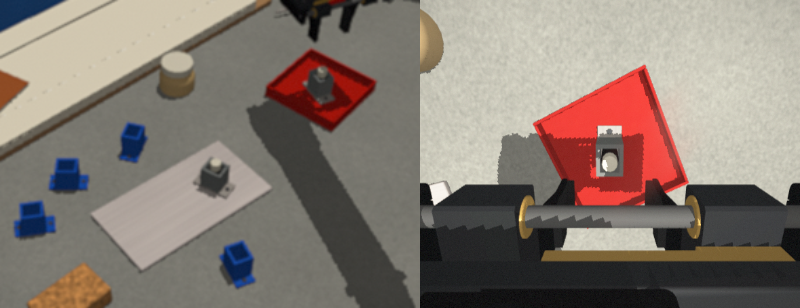

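The soft catch stands upright in the middle of the tray at (320,85) and the stiff one stands upright on the plate at (214,172). The jar and cork are untouched and the gripper is clear.

```bash
python3 -c "
from bench import *
print(close_job())"
```

```text
the job is handed in; nothing more can be done
None
```

The left catch was the softer one (about 2.8 N at roughly 6 mm, against 7.2 N for the right); it now stands upright in the red tray, the stiffer one is still upright on the plate, and the job was handed in at about 15.5 s (no verdict came back).

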